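# Refit the tamper handle and stand the tamper in its tray

## Robot

A 6-joint arm with a two-finger parallel gripper is mounted at the origin on the work surface. World frame = base frame: x ahead of the robot, y to its left, z up, the work surface at z = 0. Lengths are in m, angles in rad, forces in N, time in s.
With the tool pointing down it reaches from about 0.35 to 0.775 m from the base axis. Payload 7.3 kg.
Tool frame: the origin (TCP) lies at the very end of the fingers, on their centre line; the grasp point (between the pads) lies 19 mm behind it; z points along the fingers, y is the line along which they close (so a half turn about z gives the same grasp; the last joint's range is limited). The gripper opens to 92 mm and grips with 3 to 60 N. Pads are 19 mm wide; open, the fingers measure 130 mm over their backs; the gripper's body (75 mm by 190 mm) begins 47 mm behind the grasp point.
Start: joints at [1.07, 0.342, 1.524, -0, 1.275, -0.146], TCP at [0.182, 0.492, 0.227] pointing down, gripper open.
Joint ranges: [-2.53, 2.53], [-0.77, 2.02], [0.04, 2.7], [-1, 4.14], [0.28, 2.66], [-3.11, 3.11]. Speed limits (rad/s): [2.57, 2.57, 3.14, 3.14, 3.14, 3.14].

## Interface

Orientations are given as [roll, pitch, yaw] about the fixed x, y, z axes, in that order (R = Rz(yaw) Ry(pitch) Rx(roll)).
In Python, from cell import robot gives the robot as it stands. The module is installed in compiled form; this text tells all that it offers.
- The arm moves only by the tool arm_command, never from a script. Its argument "moves" is a list of rows, each a list of 3 entries, a list of its own where there are three numbers: the shift along the tool's x, y, z in m, then the turn, a rotation vector about the tool's x, y, z in rad, then the finger opening in m, from 0 to 0.0918. In form: [[[dx, dy, dz], [ax, ay, az], claw], ...]. A call has exactly 5 rows; each row is the pose to reach, as a shift and turn from the pose commanded when the call began, along the tool's axes at that moment; what a row does not reach only later rows make up. A row lasts 1/10 s, in which the tool goes at most 50 mm and 8.59 degrees, less where a joint would pass 70% of its speed; a pose out of reach is approached as far as the arm can. A call with a gripper value outside its range is refused whole. The fingers move at their own pace and stop on an object; "squeeze" is the grip in N (left out, the last holds). Time passes only in rows, so rows that repeat a pose let the fingers close, or fill a call up. It gives the time, the measured TCP pose, the force, the opening and the grip force at its end, in the units of the state.
- robot.observe(): the state, without advancing time (a new reading comes with each control period).
- robot.read_camera(name): name is "side" or "top" or "wrist"; returns the picture (420x560x3 uint8, red, green, blue); there is no depth.
- robot.camera_model(name): a dict with "fx", "fy", "cx", "cy" (pixels), "R" (3x3) and "t" (3): a world point X has camera coordinates R X + t. Camera axes: x right, y down, z forward; pixel columns grow to the right and rows downward; lengths in m; the calibration is good to about 2 mm. A picture is of the moment at which its call begins: read the wrist's pose just before it. camera_model takes no time and is no camera call; for the wrist camera it gives the pose at the moment of the call.
- robot.hand_in(): hands the job in; it is judged then, once.
The state is a dict: "time": time; "qpos": joint angles; "qvel": joint speeds; "joint_efforts": joint torques, N m; "tool_pos": TCP position; "tool_rot": TCP orientation; "contact_force": force on the tool from outside, world axes, zero at the start; "torque": the same for the moment, N m; "opening": finger opening in m; "grip_force": force on a finger pad.
Only numpy, scipy, OpenCV 4.12 (cv2) and the standard library are available. Lean on these libraries where they do the work, as an engineer would, in place of code of your own. Each camera call takes 0.05 s, during which the arm holds its last target. There are 200 camera calls.

## Task

Put the wooden handle back on the steel filling tamper: set its tapered steel shank into the socket of the tamper head where it stands on the rubber pad, and tap or press it down, firmly but without crushing the pad, until the collar sits fully home on the socket's rim. Then lift the tamper by its handle alone, so that only the wedged shank carries the head, and stand it upright in the white tray, let go, with the handle still fully home. Leave the red-handled piece and everything else where it is.

Things in the scene. Friction and masses are not known exactly. Their poses are not given: they have to be found in the camera images.
- handle: The loose wooden handle, upright (shank down) in one of the two holes of the wooden rack. Origin on its axis at the underside of its steel collar, z up along it. Above the origin: steel collar 40 mm diameter, 10 mm thick, then a pale wood grip 28 mm diameter from 10 to 92 mm. Below: a round tapered steel shank 34 mm long, 26 mm diameter at the collar, 20.2 mm at its end. 0.13 to 0.21 kg.
- handle_top (a point): Centre of the flat top of the wooden grip, 92 mm above the handle's origin.
- head: The steel tamper head, loose, standing on the rubber pad: disc 90 mm diameter, 12 mm thick, with an upright round boss of 44 mm outer diameter reaching 48 mm up. Origin at the centre of its underside, z up. 0.27 to 0.38 kg. The boss is the socket: 35 mm wide inside its rim, with four upright steel spring leaves (from 2 mm below the rim) that form a taper matching the shank.
- head_mouth (a point): Centre of the boss's rim, 48 mm above the head's origin; the handle's origin is here when home. Set in lightly, the shank stops with the collar 8 to 11 mm above the rim. Driving it takes a force rising to 10 to 22 N (differs each time), then the collar meets the rim and force climbs steeply; a 26 N push always brings it home. Home, it holds 7 N or more against pulling out; less deep, less.
- pad (a joint): How far the rubber pad under the head is pressed down (m, grows downward), a spring of 8 N per mm: about 0.6 mm with the head alone, so it yields while the shank is driven. Pressed down 5.5 mm (a push of some 36 N) it is crushed: never go that far.
- pad_top (a point): Centre of the rubber pad's upper face, 42 mm above the table unloaded; a low rubber rim (inner diameter 95 mm, 8 mm high) round it keeps the head in place.
- block: Fixed square dark steel block 136 x 136 mm that carries the rubber pad; origin at the centre of its underside, on the table.
- rack: Fixed wooden handle rack 75 x 210 x 52 mm (x, y, z) with two 33 mm holes on its y axis, 58 mm either side of its centre; origin at the centre of its underside. The handle's collar rests on its top.
- tray: Fixed shallow white tray with a blue rim, 170 x 170 mm outside, walls 3 mm thick and 18 mm high, floor 3 mm above the table (standing there the head's origin is 3 mm above the tray's origin); origin at the centre of its underside, axes along its sides.
- spare: Bystander in the other hole of the rack: a similar grip, but red plastic with a black collar and a straight 24 mm foot; same height. Origin at the underside of its collar.
- soy: Bystander: amber bottle, 60 mm diameter, 190 mm tall; origin under its centre.
- chili: Bystander: red jar, 68 mm diameter, 85 mm tall; origin under its centre.
- bowl: Bystander: white bowl, 124 mm diameter, 55 mm high; origin under its centre.
- cup: Bystander: steel cup, 72 mm diameter, 75 mm high; origin under its centre.
- dish: Bystander: blue sauce dish, 84 mm diameter, 20 mm high; origin under its centre.
- spoon: Bystander: steel spoon with a wooden handle lying on the table near the robot; origin under it.
Things that resemble listed ones, but are neither listed nor needed, are in the scene too. What is shaped like the handle but green or turquoise is not meant.

How it is judged:
On the way, in this order (a step that is already met when the one before it is completed fails the run):
1. the handle is fully home in the head (collar within 1.5 mm of the rim) while the head stands on the pad (distance between handle and head_mouth below 0.0015 m and angle between the z axis of handle and the z axis of head, either way round below 0.05 rad and distance between head and pad_top below 0.008 m), for 0.3 s.
2. the tamper hangs from its handle, raised at least 15 mm off the pad, the fingers not on the head, the handle still home within 2.5 mm (distance between handle and head_mouth below 0.0025 m and height (world z) of head above 0.057 m and contact force between the fingers and head below 0.5 N), for 0.3 s.
At the end, for the whole second after the job is handed in: The tamper stands upright (within 0.06 rad) and at rest flat on the floor of the tray (head within 3 mm of the floor, inside the walls), the handle fully home in it (collar within 2.5 mm of the rim, in line within 0.06 rad) (distance between handle and head_mouth below 0.0025 m and angle between the z axis of handle and the z axis of head, either way round below 0.06 rad and horizontal distance between head and tray below 0.055 m and z of head in the frame of tray below 0.006 m and angle between head's own z axis and vertical below 0.06 rad and linear speed of each of head, handle below 0.02 m/s); the robot touches nothing.
It fails at once if the rubber pad is crushed (pressed down 5.5 mm or more) (value of joint pad above 0.0055 m).
It fails at once if a bystander is moved more than 30 mm (distance of any of spare, soy, chili, bowl, cup, dish, spoon from where it was at the start of the episode above 0.03 m).
It fails at once if the bottle, cup or jar is tipped (angle between any of soy, cup, chili's own z axis and vertical above 0.5 rad).
It also fails if it takes over 72 s, if anything falls off the work surface, if the arm or the gripper's body presses on something with over 40 N, if the wrist force passes 120 N, or if a joint passes its speed limit or range.

## Working session

There is one attempt and no reset: what is moved stays moved. The work goes in short steps, Python scripts to look and compute and a tool call to move; the robot and the scene stay as the last step left them, time stands still between calls to the robot, and variables do not carry over. Pictures are saved under pics/ and viewed, at most 11 in all, crops included, and the job is handed in when it is done.

Besides the shell and the picture viewer there is one more tool, called after "Request:" as a command line: name --argument value ..., lists and objects as JSON in quotes. arm_command: Moves the arm, as the interface text tells. Its arguments: {"type":"object","properties":{"moves":{"type":"array"},"squeeze":{"type":"number"}},"required":["moves"]}

```bash
mkdir -p pics; cat > h.py <<'E'
from cell import robot
import numpy as np, cv2
def snap(n,f):
    m=robot.camera_model(n); im=robot.read_camera(n); cv2.imwrite('pics/'+f,im[:,:,::-1]); np.savez('pics/'+f+'.npz',im=im,**{k:np.array(v) for k,v in m.items()}); return im,m
def ray(m,u,v):
    R=np.array(m['R']);t=np.array(m['t']); c=-R.T@t
    d=R.T@np.array([(u-m['cx'])/m['fx'],(v-m['cy'])/m['fy'],1]); return c,d
def onz(m,u,v,z):
    c,d=ray(m,u,v); return c+d*(z-c[2])/d[2]
def proj(m,X):
    p=np.array(m['R'])@np.array(X)+np.array(m['t']); return m['fx']*p[0]/p[2]+m['cx'],m['fy']*p[1]/p[2]+m['cy']
E
python3 - <<'E'
from h import *
s=robot.observe()
print(s['tool_pos'],s['tool_rot'],s['contact_force'],s['opening'])
a,m=snap('top','top.png');b,n=snap('side','side.png')
for q in(m,n): print(-np.array(q['R']).T@q['t'],np.round(q['R'],2).tolist(),q['fx'])
E
```

```text
[0.18214196 0.49193408 0.22602893] [-3.13998885e+00 -2.39653758e-04  2.78682470e+00] [ 0.73355779 -0.78306409  0.43818575] 0.0919229739583475
[ 0.46608615 -0.02855529  1.52101282] [[-0.0, -1.0, 0.01], [-1.0, 0.0, -0.07], [0.07, -0.01, -1.0]] 485.19561695964285
[ 0.21866911 -0.81712233  0.80102047] [[0.92, -0.4, -0.0], [-0.25, -0.57, -0.78], [0.31, 0.72, -0.62]] 389.7760100245309
```

View pics/top.png

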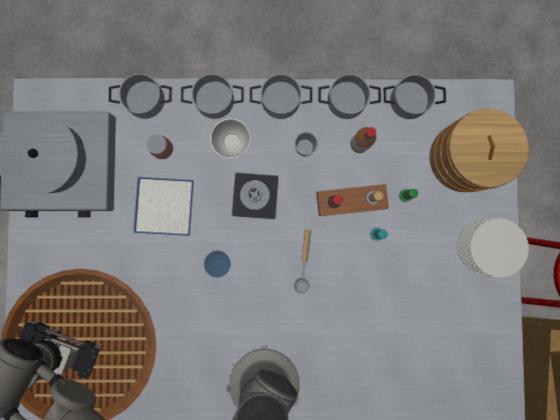

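View pics/side.png

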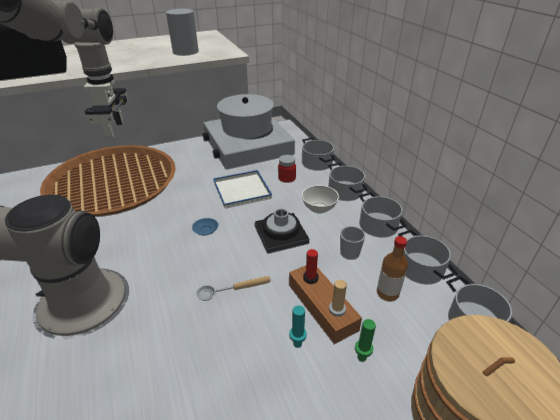

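The top view shows the pale handle at about (376,195), the red spare at (337,201), the head and block at (255,196), and the tray at (164,206). In the side view the handle is at (339,295) and the head at (281,222). Next I'll measure these by colour masks.

```bash
python3 - <<'E'
from h import *
def load(f):
    d=np.load('pics/'+f+'.npz'); return d['im'],{k:d[k] for k in('fx','fy','cx','cy','R','t')}
a,m=load('top.png');b,n=load('side.png')
def crop(im,x,y,w,h,s=5): return cv2.resize(im[y:y+h,x:x+w],None,fx=s,fy=s,interpolation=cv2.INTER_CUBIC)
c=np.vstack([np.hstack([crop(a,225,166,60,60),crop(a,350,166,60,60)]) ,np.hstack([crop(b,250,200,60,60),crop(b,305,270,60,60)])])
cv2.imwrite('pics/crops.png',c[:,:,::-1])
def blob(im,roi,f):
    x,y,w,h=roi; mk=f(cv2.cvtColor(im[y:y+h,x:x+w],cv2.COLOR_RGB2HSV).astype(int)).astype(np.uint8)
    k,l,st,ce=cv2.connectedComponentsWithStats(mk); i=1+np.argmax(st[1:,4]); ys,xs=np.nonzero(l==i)
    return np.c_[xs+x,ys+y]
dark=blob(a,(225,166,60,60),lambda q:q[...,2]<70)
r=cv2.minAreaRect(dark.astype(np.float32)); print('block px',r,[onz(m,*p,.042).round(3).tolist() for p in cv2.boxPoints(r)],onz(m,*r[0],.042))
rk=blob(a,(310,175,85,50),lambda q:(q[...,0]<15)&(q[...,1]>110)&(q[...,2]<170))
r=cv2.minAreaRect(rk.astype(np.float32)); B=cv2.boxPoints(r);P=np.array([onz(m,*p,.052) for p in B]);print('rack',P.round(3).tolist(),P.mean(0))
bl=blob(a,(125,166,80,80),lambda q:(q[...,0]>95)&(q[...,0]<130)&(q[...,1]>90))
r=cv2.minAreaRect(bl.astype(np.float32)); P=np.array([onz(m,*p,.018) for p in cv2.boxPoints(r)]);print('tray',P.round(3).tolist(),P.mean(0))
wd=blob(a,(360,180,40,30),lambda q:(q[...,0]<25)&(q[...,1]>50)&(q[...,2]>150))
print('wood top',wd.mean(0),wd.min(0),wd.max(0),onz(m,*wd.mean(0),.144))
E
```

```text
block px ((254.87646484375, 195.60589599609375), (42.33646774291992, 42.33646774291992), 4.39870548248291) [[0.517, 0.098, 0.042], [0.646, 0.089, 0.042], [0.636, -0.041, 0.042], [0.507, -0.031, 0.042]] [0.57635473 0.02874612 0.042     ]
rack [[0.587, -0.161, 0.052], [0.61, -0.368, 0.052], [0.539, -0.374, 0.052], [0.516, -0.168, 0.052]] [ 0.56289714 -0.26789446  0.052     ]
tray [[0.572, 0.403, 0.018], [0.638, 0.392, 0.018], [0.636, 0.383, 0.018], [0.571, 0.395, 0.018]] [0.60423653 0.39322021 0.018     ]
wood top [378.2962963  195.37037037] [375 192] [382 199] [ 0.5693947  -0.32697894  0.144     ]
```

View pics/crops.png

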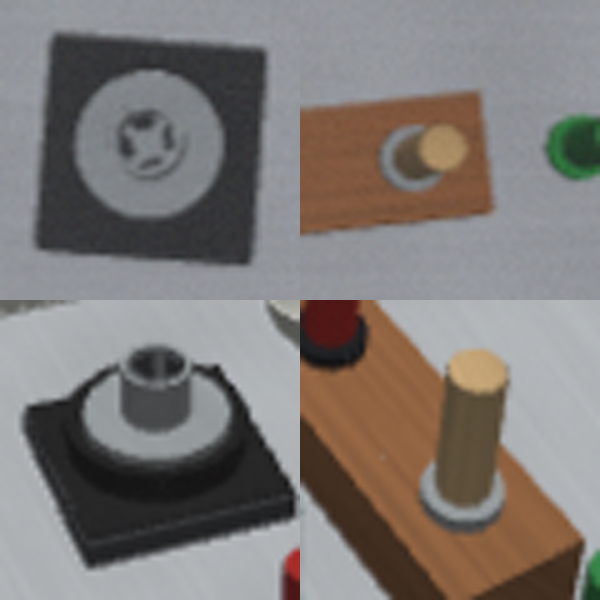

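```bash
cat >> h.py <<'E'
def load(f):
    d=np.load('pics/'+f+'.npz'); return d['im'],{k:d[k] for k in('fx','fy','cx','cy','R','t')}
from scipy.spatial.transform import Rotation as Ro
def go(x,y,z,yaw):
    "shift and turn in tool axes from the present pose, tool down"
    s=robot.observe(); R=Ro.from_euler('xyz',s['tool_rot']); T=Ro.from_euler('xyz',[np.pi,0,yaw])
    d=R.inv().apply(np.array([x,y,z])-s['tool_pos']); w=(R.inv()*T).as_rotvec()
    print('t',round(s['time'],2),'shift',d.round(4),'turn',w.round(4),'rows',np.linalg.norm(d)/.05,np.linalg.norm(w)/.15)
    print(' pos',s['tool_pos'].round(4),'rot',s['tool_rot'].round(4),'F',s['contact_force'].round(2),'open',round(s['opening'],4),'grip',s['grip_force'],'q',s['qpos'].round(2))
E
python3 - <<'E'
from h import *
a,m=load('top.png');b,n=load('side.png')
# tray: warm white interior
hsv=cv2.cvtColor(a,cv2.COLOR_RGB2HSV).astype(int); roi=hsv[170:245,128:200]
mk=((roi[...,0]>95)&(roi[...,0]<130)&(roi[...,1]>90)).astype(np.uint8)
mk=cv2.morphologyEx(mk,cv2.MORPH_CLOSE,np.ones((3,3)))
p=np.argwhere(mk)[:,::-1].astype(np.float32)+[128,170]
r=cv2.minAreaRect(p.astype(np.float32)); P=np.array([onz(m,*q,.018) for q in cv2.boxPoints(r)]);print('tray',r,P.round(3).tolist(),P.mean(0))
# head disc: lighter region in block
g=cv2.cvtColor(a,cv2.COLOR_RGB2GRAY)[168:224,235:277]; c=(g>110).astype(np.uint8)
k,l,st,ce=cv2.connectedComponentsWithStats(c); 
for i in range(1,k):
    if st[i,4]>300:
        x=np.argwhere(l==i)[:,::-1].astype(np.float32); (u,v),rr=cv2.minEnclosingCircle(x); print(st[i],u+235,v+168,rr,onz(m,u+235,v+168,.0534))
# crop estimate: disc and boss rim, side view rim ellipse
print('disc',onz(m,254.9,194.9,.0534),'rim',onz(m,225+29.6,166+28.6,.0894),'side rim',onz(n,250+31.5,200+13.3,.0894))
print('handle top side',onz(n,305+35.6,270+14,.144),'collar top',onz(m,350+23,166+31.6,.062))
go(.5,.15,.25,1.682)
E
```

```text
tray ((162.97389221191406, 205.90049743652344), (55.4691162109375, 55.33896255493164), 3.7313973903656006) [[0.467, 0.403, 0.018], [0.638, 0.396, 0.018], [0.627, 0.224, 0.018], [0.455, 0.233, 0.018]] [0.54653538 0.31392757 0.018     ]
[  5  12  29  29 570] 254.36792373657227 194.21698188781738 14.458673477172852 [0.57972825 0.02985603 0.0534    ]
disc [0.57765106 0.02823823 0.0534    ] rim [0.57580436 0.02773425 0.0894    ] side rim [0.57841966 0.02441741 0.0894    ]
handle top side [ 0.56984939 -0.32867461  0.144     ] collar top [ 0.56879594 -0.32862796  0.062     ]
t 0.1 shift [-0.4168 -0.2104 -0.0237] turn [-1.3000e-03  6.0000e-04  1.1049e+00] rows 9.349741896363689 7.365898313035146
 pos [0.1822 0.492  0.2261] rot [-3.1403e+00 -2.0000e-04  2.7869e+00] F [-0.52 -0.3  -0.18] open 0.0919 grip 0.0 q [ 1.07  0.34  1.52 -0.    1.28 -0.15]
```

Request:
arm_command --moves '[[[-0.043,-0.021,-0.004],[0,0,0.14],0.06],[[-0.086,-0.043,-0.01],[0,0,0.28],0.06],[[-0.13,-0.065,-0.014],[0,0,0.42],0.06],[[-0.174,-0.088,-0.02],[0,0,0.56],0.06],[[-0.218,-0.11,-0.024],[0,0,0.7],0.06]]'

```text
time: 0.6
tool_pos: [0.3494, 0.3118, 0.2509]
tool_rot: [3.142, -0.0, 2.081]
contact_force: [0.1, 0.6, 0.1]
opening: 0.0607
grip_force: 0.0
```

```bash
python3 -c "
from h import *
go(.577,.02,.25,1.682)"
```

```text
t 0.6 shift [-0.3658  0.056   0.0009] turn [-0.000e+00 -1.000e-04  3.994e-01] rows 7.401407478839467 2.662794620730355
 pos [0.3494 0.3118 0.2509] rot [ 3.1416e+00 -1.0000e-04  2.0814e+00] F [0.08 0.61 0.07] open 0.0607 grip 0.0 q [0.56 0.22 1.63 0.   1.29 0.05]
```

Request:
arm_command --moves '[[[-0.044,0.007,0],[0,0,0.1],0.06],[[-0.088,0.014,0],[0,0,0.2],0.06],[[-0.132,0.021,0],[0,0,0.3],0.06],[[-0.176,0.028,0],[0,0,0.4],0.06],[[-0.22,0.034,0],[0,0,0.4],0.06]]'

```text
time: 1.1
tool_pos: [0.4875, 0.1372, 0.2505]
tool_rot: [-3.141, -0.0, 1.684]
contact_force: [1.1, 1.2, 1.2]
opening: 0.0599
grip_force: 0.0
```

```bash
python3 -c "
from h import *
go(.577,.02,.25,1.682)"
```

```text
t 1.1 shift [-0.1265  0.0758  0.0004] turn [-0.0005 -0.0002  0.0018] rows 2.949512391713281 0.012494712169935198
 pos [0.4875 0.1372 0.2505] rot [-3.1411e+00 -2.0000e-04  1.6838e+00] F [1.13 1.19 1.19] open 0.0599 grip 0.0 q [0.12 0.29 1.53 0.   1.32 0.01]
```

Request:
arm_command --moves '[[[-0.042,0.025,0],[0,0,0],0.06],[[-0.084,0.05,0],[0,0,0],0.06],[[-0.126,0.076,0],[0,0,0],0.06],[[-0.126,0.076,0],[0,0,0],0.06],[[-0.126,0.076,0],[0,0,0],0.06]]'

```text
time: 1.6
tool_pos: [0.5767, 0.0217, 0.2496]
tool_rot: [-3.14, -0.001, 1.685]
contact_force: [0.1, 0.2, 0.7]
opening: 0.0603
grip_force: 0.0
```

```bash
python3 -c "
from h import *
a,m=snap('wrist','w1.png'); print(-m['R'].T@m['t'],np.round(m['R'],3).tolist(),m['fx'],[proj(m,(.577,.027,.089)),proj(m,(.577,.028,.0534))])
go(.569,-.327,.25,1.682)"
```

```text
[0.5676471  0.09879189 0.40705679] [[0.993, 0.114, -0.001], [0.11, -0.951, 0.288], [0.031, -0.286, -0.958]] 307.3719765007515 [(np.float64(279.71988192437345), np.float64(190.2432104911438)), (np.float64(279.7232833603974), np.float64(182.6369003667461))]
t 1.65 shift [-3.465e-01 -4.750e-02 -2.000e-04] turn [-0.0016 -0.0008  0.0042] rows 6.995373913798694 0.030483341856367963
 pos [0.5762 0.0227 0.25  ] rot [-3.1400e+00 -8.0000e-04  1.6862e+00] F [-0.08  0.53 -0.72] open 0.0602 grip 0.0 q [-0.09  0.42  1.33  0.    1.39 -0.21]
```

View pics/w1.png

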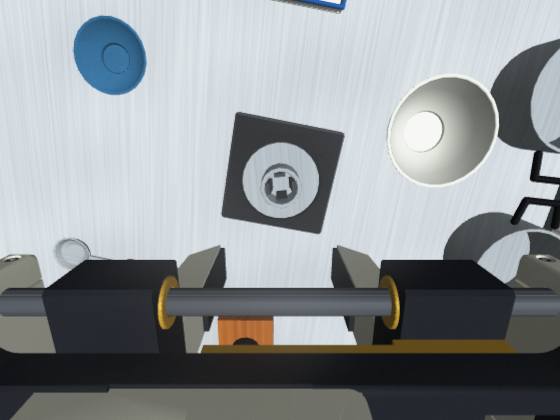

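The wrist view shows the disc centred near (281,180) and the socket near (280,184). I'll fit both while the next move is prepared.

```bash
python3 -c "
from h import *
a,m=load('w1.png'); g=cv2.cvtColor(a,cv2.COLOR_RGB2GRAY)
roi=(g[110:235,222:345]>95).astype(np.uint8)
cs,_=cv2.findContours(roi,cv2.RETR_CCOMP,cv2.CHAIN_APPROX_NONE)
for c in cs:
    if len(c)>25:
        (u,v),ax,an=cv2.fitEllipse(c); u+=222;v+=110; print(len(c),u,v,ax,onz(m,u,v,.0534),onz(m,u,v,.0894))
cv2.imwrite('pics/w1c.png',cv2.resize(a[110:235,222:345],None,fx=4.5,fy=4.5,interpolation=cv2.INTER_CUBIC)[:,:,::-1])
"
```

```text
215 280.18798446655273 179.70101928710938 (75.24315643310547, 76.11787414550781) [0.5771365  0.03151451 0.0534    ] [0.57617054 0.03836292 0.0894    ]
39 268.61722564697266 186.06890106201172 (8.028251647949219, 16.852678298950195) [0.56453453 0.02244884 0.0534    ] [0.56485137 0.03022008 0.0894    ]
86 286.4043197631836 191.23358917236328 (17.059337615966797, 29.28359603881836) [0.58600955 0.01868    0.0534    ] [0.58414037 0.02683488 0.0894    ]
26 279.0641174316406 173.74863815307617 (5.471615791320801, 11.87597942352295) [0.57503222 0.03830633 0.0534    ] [0.57428047 0.04446338 0.0894    ]
34 272.98537826538086 167.23014068603516 (4.545198440551758, 18.456409454345703) [0.56720692 0.04501855 0.0534    ] [0.56725173 0.05049234 0.0894    ]
882 282.31736755371094 171.830810546875 (136.85086059570312, 138.88259887695312) [0.57851421 0.04095687 0.0534    ] [0.577408  0.0468441 0.0894   ]
```

View pics/w1c.png

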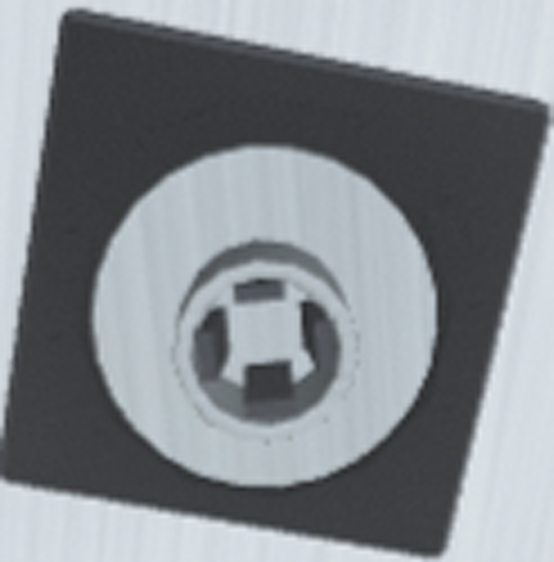

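Request:
arm_command --moves '[[[-0.045,-0.006,0],[0,0,0.004],0.06],[[-0.09,-0.012,0],[0,0,0.004],0.06],[[-0.135,-0.018,0],[0,0,0.004],0.06],[[-0.18,-0.025,0],[0,0,0.004],0.06],[[-0.225,-0.031,0],[0,0,0.004],0.06]]'

```text
time: 2.15
tool_pos: [0.5716, -0.2042, 0.2512]
tool_rot: [3.141, -0.0, 1.685]
contact_force: [0.4, -0.6, -0.2]
opening: 0.06
grip_force: 0.0
```

The crop shows the socket's inner rim centred at about (281.1,186.2). That puts the head near (0.577, 0.031), which agrees with the top view. Next I go on to the handle.

```bash
python3 -c "
from h import *
go(.5695,-.327,.21,1.682)"
```

```text
t 2.15 shift [-0.1217 -0.0161  0.0412] turn [ 0.0003 -0.0002  0.0033] rows 2.590607581756592 0.022321441815112794
 pos [ 0.5716 -0.2042  0.2512] rot [ 3.1413e+00 -2.0000e-04  1.6853e+00] F [ 0.38 -0.63 -0.17] open 0.06 grip 0.0 q [-0.47  0.48  1.24  0.    1.42 -0.58]
```

Request:
arm_command --moves '[[[-0.04,-0.005,0.013],[0,0,0.003],0.06],[[-0.08,-0.01,0.027],[0,0,0.003],0.06],[[-0.118,-0.0155,0.041],[0,0,0.003],0.06],[[-0.118,-0.0155,0.041],[0,0,0.003],0.06],[[-0.118,-0.0155,0.041],[0,0,0.003],0.06]]'

```text
time: 2.65
tool_pos: [0.5696, -0.3224, 0.2093]
tool_rot: [-3.141, -0.002, 1.68]
contact_force: [0.4, -0.1, 1.3]
opening: 0.0597
grip_force: 0.0
```

```bash
python3 -c "
from h import *
a,m=snap('wrist','w2.png')
print([proj(m,(.5695,-.327,z)) for z in (.144,.062)])
go(.5695,-.327,.088,1.682)"
```

```text
[(np.float64(277.9405489622462), np.float64(230.26515981220504)), (np.float64(278.03500738595926), np.float64(202.5884847515705))]
t 2.7 shift [-0.0052 -0.0012  0.1221] turn [ 0.0002 -0.0007 -0.0009] rows 2.443425917485665 0.007637274792337733
 pos [ 0.5701 -0.3218  0.2101] rot [ 3.1414e+00 -7.0000e-04  1.6811e+00] F [-0.3   0.2  -0.13] open 0.06 grip 0.0 q [-0.63  0.6   1.15  0.    1.39 -0.74]
```

View pics/w2.png

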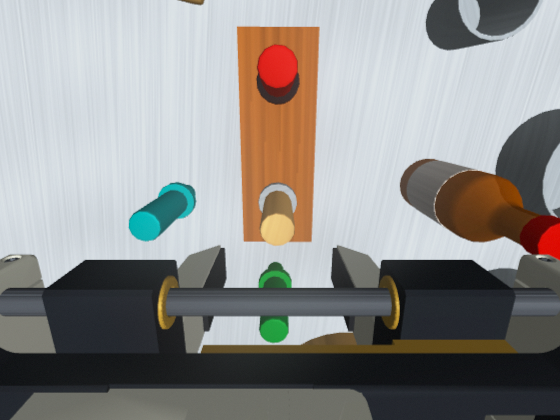

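The wrist view shows the handle top at about (277.5,226), between the jaws, with the red spare at (278,66). The offset from handle to head is the same in both views, at about 0.3555 m in y. I'll descend and grasp.

Request:
arm_command --moves '[[[-0.004,-0.001,0.04],[0,0,0],0.06],[[-0.004,-0.001,0.08],[0,0,0],0.06],[[-0.004,-0.001,0.115],[0,0,0],0.06],[[-0.004,-0.001,0.122],[0,0,0],0.06],[[-0.004,-0.001,0.122],[0,0,0],0.06]]'

```text
time: 3.2
tool_pos: [0.5696, -0.3259, 0.0879]
tool_rot: [-3.141, -0.001, 1.682]
contact_force: [0.2, 0.6, 0.1]
opening: 0.0603
grip_force: 0.0
```

Request:
arm_command --moves '[[[0,0,0],[0,0,0],0.02],[[0,0,0],[0,0,0],0.02],[[0,0,0],[0,0,0],0.02],[[0,0,0],[0,0,0],0.02],[[0,0,0],[0,0,0],0.02]]' --squeeze 50

```text
time: 3.7
tool_pos: [0.5695, -0.3279, 0.0884]
tool_rot: [3.141, 0.001, 1.68]
contact_force: [-0.1, 0.2, 2.8]
opening: 0.0273
grip_force: 50.0
```

Request:
arm_command --moves '[[[0,0,-0.02],[0,0,0],0.02],[[0,0,-0.05],[0,0,0],0.02],[[0,0,-0.085],[0,0,0],0.02],[[0,0,-0.12],[0,0,0],0.02],[[0,0,-0.14],[0,0,0],0.02]]' --squeeze 60

```text
time: 4.2
tool_pos: [0.5698, -0.3281, 0.2309]
tool_rot: [3.139, 0.002, 1.68]
contact_force: [1.2, 0.2, -1.9]
opening: 0.0275
grip_force: 60.0
```

```bash
python3 -c "
from h import *
go(.577,.0285,.228,1.682)"
```

```text
t 4.2 shift [0.3537 0.0459 0.0022] turn [ 0.0028  0.0025 -0.0023] rows 7.134246939375864 0.02943204347025904
 pos [ 0.5698 -0.3281  0.2309] rot [3.1388e+00 2.5000e-03 1.6797e+00] F [ 1.22  0.18 -1.92] open 0.0275 grip 59.97453689575195 q [-0.64  0.59  1.11  0.    1.44 -0.75]
```

Request:
arm_command --moves '[[[0.042,0.005,0],[0,0,0],0.02],[[0.085,0.011,0],[0,0,0],0.02],[[0.13,0.017,0],[0,0,0],0.02],[[0.175,0.023,0],[0,0,0],0.02],[[0.22,0.029,0],[0,0,0],0.02]]'

```text
time: 4.7
tool_pos: [0.5737, -0.1041, 0.2276]
tool_rot: [-3.141, -0.0, 1.679]
contact_force: [1.5, -0.3, -1.6]
opening: 0.0273
grip_force: 60.0
```

Request:
arm_command --moves '[[[0.045,0.006,0],[0,0,0],0.02],[[0.09,0.011,0],[0,0,0],0.02],[[0.125,0.016,0.01],[0,0,0],0.02],[[0.134,0.017,0.02],[0,0,0],0.02],[[0.134,0.017,0.02],[0,0,0],0.02]]'

```text
time: 5.2
tool_pos: [0.5754, 0.0305, 0.2061]
tool_rot: [-3.138, -0.001, 1.682]
contact_force: [0.2, -0.7, -1.5]
opening: 0.0274
grip_force: 60.0
```

```bash
python3 -c "
from h import *
a,m=snap('wrist','w3.png'); b,n=snap('side','s3.png')
go(.577,.0285,.176,1.682)
s=cv2.resize(b[150:260,220:340],None,fx=3.8,fy=3.8,interpolation=cv2.INTER_CUBIC)
w=cv2.resize(a[80:340,200:360],(257,418),interpolation=cv2.INTER_CUBIC)
cv2.imwrite('pics/c3.png',np.hstack([s,w])[:,:,::-1])
"
```

```text
t 5.3 shift [0.0001 0.0006 0.0315] turn [-0.0007  0.0004 -0.0026] rows 0.6304734780727718 0.01791383421175378
 pos [0.5764 0.0283 0.2075] rot [-3.1409e+00  4.0000e-04  1.6794e+00] F [ 0.15  0.44 -1.07] open 0.0272 grip 59.97393786907196 q [-0.08  0.45  1.41 -0.    1.28 -0.19]
```

View pics/c3.png

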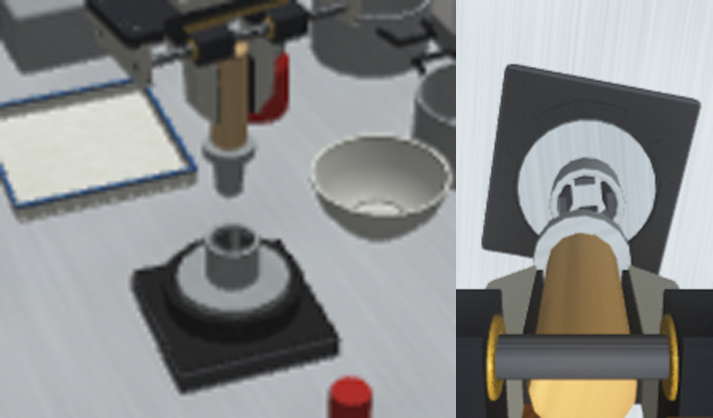

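The handle hangs upright above the socket. In the crop the side view has the collar at x≈229 and the rim at x≈232. The wrist panel has the collar at about 582 and the boss at about 587. I'll turn these into an offset.

```bash
python3 -c "
from h import *
a,m=load('w3.png'); b,n=load('s3.png')
S=lambda x,y:(220+x/3.8,150+y/3.8); W=lambda x,y:(200+(x-456)/1.606,80+y/1.606)
print('side collar top',onz(n,*S(229,146),.1815),'rim',onz(n,*S(232,238),.0894),'shank end',onz(n,*S(229,190),.1375))
# wrist: inner rim centre and collar mid
print('wrist rim',onz(m,*W(587,192),.0894),'disc',onz(m,*W(586.5,188),.0534),'collar',onz(m,*W(582,256),.1815))
g=cv2.cvtColor(a,cv2.COLOR_RGB2GRAY)
for r in (235,240,245,250): print(r,g[r,225:335].tolist())
for X in [(.5764,.0283,.1815),(.5764,.0283,.0894)]: print(proj(m,X),proj(n,X))
for r in (188,190,192): print(r,b[r,265:300].sum(1).tolist())
for r in (211,213,215,220): print(r,b[r,265:300].sum(1).tolist())
"
```

```text
side collar top [0.57390478 0.02180093 0.1815    ] rim [0.57848321 0.02793209 0.0894    ] shank end [0.57569361 0.02665506 0.1375    ]
wrist rim [0.57701141 0.03723006 0.0894    ] disc [0.57772798 0.03058647 0.0534    ] collar [0.57461104 0.03471554 0.1815    ]
235 [61, 60, 61, 59, 61, 60, 59, 58, 60, 58, 60, 59, 57, 58, 58, 57, 58, 57, 57, 56, 57, 58, 56, 70, 133, 195, 196, 194, 194, 192, 191, 191, 190, 178, 124, 95, 98, 100, 101, 103, 104, 105, 105, 105, 102, 102, 99, 101, 100, 102, 102, 107, 110, 111, 110, 111, 114, 116, 116, 118, 119, 118, 121, 120, 122, 121, 122, 123, 124, 124, 124, 131, 165, 200, 201, 201, 199, 200, 198, 197, 197, 198, 174, 65, 56, 55, 56, 56, 57, 58, 57, 57, 58, 60, 58, 57, 59, 58, 59, 60, 59, 61, 60, 66, 115, 193, 225, 226, 226, 227]
240 [217, 218, 220, 221, 220, 221, 222, 220, 216, 217, 219, 219, 220, 220, 222, 221, 218, 206, 187, 188, 156, 141, 139, 141, 191, 193, 195, 194, 197, 197, 198, 197, 173, 92, 94, 97, 101, 101, 103, 103, 104, 105, 105, 105, 100, 99, 100, 99, 101, 102, 104, 107, 109, 110, 111, 114, 114, 114, 116, 118, 117, 118, 120, 120, 122, 121, 1
[... 2077 characters left out ...]
 521, 519, 525, 527, 524, 507, 486, 430, 258, 204, 168, 124, 164, 216, 221, 169, 198, 211, 302, 471, 510, 533, 534, 534, 538, 543, 540, 535, 537, 542, 543, 543]
213 [525, 523, 523, 525, 498, 485, 329, 296, 245, 430, 348, 212, 136, 119, 116, 157, 215, 222, 136, 105, 107, 182, 431, 263, 155, 199, 290, 227, 138, 480, 542, 545, 542, 544, 546]
215 [528, 513, 483, 334, 169, 164, 313, 462, 472, 274, 366, 389, 328, 249, 182, 182, 243, 249, 220, 282, 323, 399, 314, 405, 462, 366, 266, 189, 128, 119, 474, 545, 549, 547, 547]
220 [118, 168, 450, 470, 468, 468, 469, 474, 471, 276, 212, 217, 222, 224, 228, 227, 225, 223, 224, 223, 220, 228, 242, 391, 454, 465, 466, 470, 474, 478, 342, 165, 119, 200, 491]
```

Request:
arm_command --moves '[[[0.001,0.0027,0.015],[0,0,0],0.02],[[0.001,0.0027,0.03],[0,0,0],0.02],[[0.001,0.0027,0.042],[0,0,0],0.02],[[0.001,0.0027,0.042],[0,0,0],0.02],[[0.001,0.0027,0.042],[0,0,0],0.02]]'

```text
time: 5.8
tool_pos: [0.5793, 0.0297, 0.1661]
tool_rot: [3.141, 0.0, 1.679]
contact_force: [0.2, 0.0, -1.0]
opening: 0.0277
grip_force: 60.0
```

```bash
python3 -c "
from h import *
a,m=snap('wrist','w4.png'); b,n=snap('side','s4.png')
go(.579,.0295,.134,1.682)
s=cv2.resize(b[175:240,245:320],(527,457),interpolation=cv2.INTER_CUBIC)
w=cv2.resize(a[120:300,220:340],(273,457)[:2],interpolation=cv2.INTER_CUBIC)
cv2.imwrite('pics/c4.png',np.hstack([s,w])[:,:,::-1])
"
```

```text
t 5.9 shift [-0.0005 -0.0007  0.0326] turn [ 0.0016  0.0003 -0.0028] rows 0.652610451619944 0.021298537464276967
 pos [0.5796 0.0301 0.1666] rot [3.1400e+00 2.0000e-04 1.6792e+00] F [-0.08 -1.23 -0.93] open 0.0272 grip 59.97424006462097 q [-0.08  0.49  1.46  0.    1.19 -0.19]
```

View pics/c4.png

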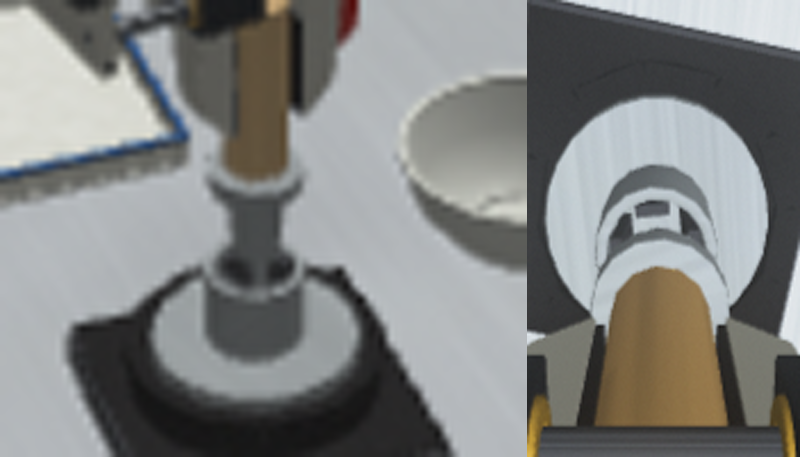

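The shank is over the socket: in the side panel the collar centre is at 254 and the boss at 253.5, and in the wrist panel they are at 661 and 657. I'll correct about 0.8 mm and lower it slowly.

Request:
arm_command --moves '[[[0,-0.0008,0.006],[0,0,0],0.02],[[0,-0.0008,0.012],[0,0,0],0.02],[[0,-0.0008,0.018],[0,0,0],0.02],[[0,-0.0008,0.022],[0,0,0],0.02],[[0,-0.0008,0.025],[0,0,0],0.02]]'

```text
time: 6.4
tool_pos: [0.5784, 0.0301, 0.1404]
tool_rot: [3.141, 0.001, 1.68]
contact_force: [-0.3, -2.4, 0.8]
opening: 0.0274
grip_force: 60.0
```

Request:
arm_command --moves '[[[0,0,0.001],[0,0,0],0.02],[[0,0,0.002],[0,0,0],0.02],[[0,0,0.003],[0,0,0],0.02],[[0,0,0.004],[0,0,0],0.02],[[0,0,0.005],[0,0,0],0.02]]'

```text
time: 6.9
tool_pos: [0.5783, 0.0301, 0.136]
tool_rot: [3.141, 0.001, 1.68]
contact_force: [-0.6, -5.1, 4.4]
opening: 0.0273
grip_force: 60.0
```

Request:
arm_command --moves '[[[0,0,0.001],[0,0,0],0.02],[[0,0,0.002],[0,0,0],0.02],[[0,0,0.003],[0,0,0],0.02],[[0,0,0.004],[0,0,0],0.02],[[0,0,0.004],[0,0,0],0.02]]'

```text
time: 7.4
tool_pos: [0.5782, 0.0299, 0.132]
tool_rot: [3.141, 0.001, 1.68]
contact_force: [-0.9, -6.5, 4.7]
opening: 0.0273
grip_force: 60.0
```

The sideways force of −6.5 N in y means the socket lies toward −y, so I'll shift that way.

Request:
arm_command --moves '[[[-0.001,0,0],[0,0,0],0.02],[[-0.0015,0,0],[0,0,0],0.02],[[-0.002,0,0],[0,0,0],0.02],[[-0.002,0,0],[0,0,0],0.02],[[-0.002,0,0],[0,0,0],0.02]]'

```text
time: 7.9
tool_pos: [0.5783, 0.0289, 0.1317]
tool_rot: [-3.141, -0.001, 1.68]
contact_force: [-2.0, -0.4, 4.7]
opening: 0.027
grip_force: 60.0
```

Side forces are small now, so I'll drive down in small steps.

Request:
arm_command --moves '[[[0,-0.0003,0.001],[0,0,0],0.02],[[0,-0.0003,0.002],[0,0,0],0.02],[[0,-0.0003,0.003],[0,0,0],0.02],[[0,-0.0003,0.004],[0,0,0],0.02],[[0,-0.0003,0.004],[0,0,0],0.02]]'

```text
time: 8.4
tool_pos: [0.5784, 0.0288, 0.1284]
tool_rot: [3.141, -0.0, 1.68]
contact_force: [-3.1, 0.3, 9.0]
opening: 0.0272
grip_force: 60.0
```

```bash
python3 -c "
from h import *
b,n=snap('side','s5.png')
s=cv2.resize(b[175:240,245:320],(600,520),interpolation=cv2.INTER_CUBIC)
cv2.imwrite('pics/c5.png',s[:,:,::-1]); go(.579,.0285,.125,1.68)"
```

```text
t 8.45 shift [-0.0004  0.0006  0.0034] turn [ 0.001  -0.0004 -0.0001] rows 0.07016177032414542 0.006974016672976017
 pos [0.5784 0.0288 0.1284] rot [ 3.1406e+00 -4.0000e-04  1.6799e+00] F [-1.95 -0.56  9.24] open 0.0269 grip 59.974461793899536 q [-0.08  0.53  1.51  0.    1.1  -0.19]
```

Request:
arm_command --moves '[[[0,-0.0003,0.001],[0,0,0],0.02],[[0,-0.0003,0.002],[0,0,0],0.02],[[0,-0.0003,0.003],[0,0,0],0.02],[[0,-0.0003,0.003],[0,0,0],0.02],[[0,-0.0003,0.003],[0,0,0],0.02]]'

```text
time: 8.95
tool_pos: [0.5784, 0.0288, 0.1261]
tool_rot: [3.14, -0.0, 1.68]
contact_force: [-2.4, -0.4, 12.1]
opening: 0.0271
grip_force: 60.0
```

Request:
arm_command --moves '[[[0,0,0.001],[0,0,0],0.02],[[0,0,0.002],[0,0,0],0.02],[[0,0,0.002],[0,0,0],0.02],[[0,0,0.002],[0,0,0],0.02],[[0,0,0.002],[0,0,0],0.02]]'

```text
time: 9.45
tool_pos: [0.5784, 0.0288, 0.1245]
tool_rot: [3.139, -0.0, 1.68]
contact_force: [-4.8, -1.2, 14.4]
opening: 0.0274
grip_force: 60.0
```

Request:
arm_command --moves '[[[0,-0.0008,0.001],[0,0,0],0.02],[[0,-0.0008,0.002],[0,0,0],0.02],[[0,-0.0008,0.002],[0,0,0],0.02],[[0,-0.0008,0.002],[0,0,0],0.02],[[0,-0.0008,0.002],[0,0,0],0.02]]'

```text
time: 9.95
tool_pos: [0.5783, 0.0287, 0.1232]
tool_rot: [3.137, 0.0, 1.68]
contact_force: [-3.7, 0.4, 18.1]
opening: 0.027
grip_force: 60.0
```

Request:
arm_command --moves '[[[0,-0.0005,0.0005],[0,0,0],0.02],[[0,-0.0005,0.001],[0,0,0],0.02],[[0,-0.0005,0.0015],[0,0,0],0.02],[[0,-0.0005,0.0015],[0,0,0],0.02],[[0,-0.0005,0.0015],[0,0,0],0.02]]'

```text
time: 10.45
tool_pos: [0.5782, 0.0287, 0.1226]
tool_rot: [3.136, 0.0, 1.68]
contact_force: [-3.8, -0.8, 23.0]
opening: 0.0276
grip_force: 60.0
```

Request:
arm_command --moves '[[[0,-0.0003,0.0005],[0,0,0],0.02],[[0,-0.0003,0.001],[0,0,0],0.02],[[0,-0.0003,0.001],[0,0,0],0.02],[[0,-0.0003,0.001],[0,0,0],0.02],[[0,-0.0003,0.001],[0,0,0],0.02]]'

```text
time: 10.95
tool_pos: [0.5782, 0.0287, 0.1222]
tool_rot: [3.135, 0.0, 1.68]
contact_force: [-5.2, -0.3, 26.3]
opening: 0.0274
grip_force: 60.0
```

About 27.5 N of push has been reached with the steep rise in force, so the collar should be home. I'll unload slowly and check.

Request:
arm_command --moves '[[[0,0,-0.0015],[0,0,0],0.02],[[0,0,-0.003],[0,0,0],0.02],[[0,0,-0.004],[0,0,0],0.02],[[0,0,-0.005],[0,0,0],0.02],[[0,0,-0.006],[0,0,0],0.02]]'

```text
time: 11.45
tool_pos: [0.5779, 0.0287, 0.1252]
tool_rot: [3.137, -0.0, 1.68]
contact_force: [2.8, 0.9, 3.2]
opening: 0.0271
grip_force: 60.0
```

```bash
python3 -c "
from h import *
b,n=snap('side','s6.png')
s=cv2.resize(b[175:240,245:320],(600,520),interpolation=cv2.INTER_CUBIC)
cv2.imwrite('pics/c6.png',s[:,:,::-1]); go(.579,.0285,.125,1.68)"
```

```text
t 11.5 shift [-0.0003  0.0011  0.0001] turn [ 0.0044 -0.0002 -0.0003] rows 0.02247433966435378 0.02949925494303337
 pos [0.5779 0.0287 0.1251] rot [ 3.1372e+00 -2.0000e-04  1.6797e+00] F [3.42 0.38 3.75] open 0.0275 grip 59.97819721698761 q [-0.08  0.53  1.52  0.    1.09 -0.19]
```

View pics/c6.png

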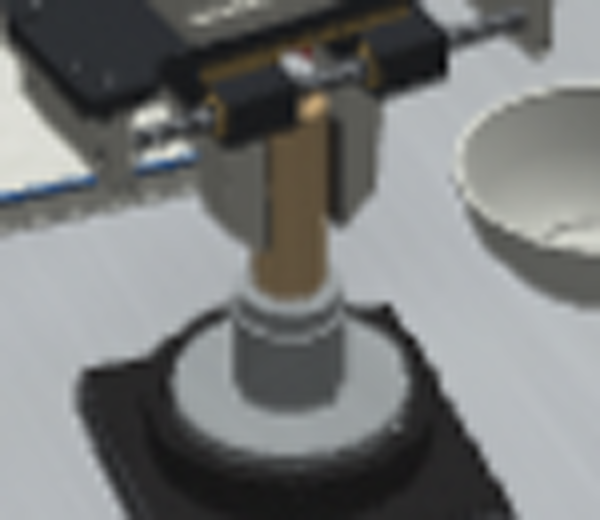

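The side crop shows the collar seated on the boss at about (288,305) with no gap. Now a slow lift.

Request:
arm_command --moves '[[[0,0.0008,-0.001],[0,0,0],0.02],[[0,0.0008,-0.002],[0,0,0],0.02],[[0,0.0008,-0.003],[0,0,0],0.02],[[0,0.0008,-0.005],[0,0,0],0.02],[[0,0.0008,-0.007],[0,0,0],0.02]]'

```text
time: 12.0
tool_pos: [0.5758, 0.0284, 0.1301]
tool_rot: [-3.138, -0.001, 1.68]
contact_force: [-0.3, -0.2, -5.2]
opening: 0.0274
grip_force: 60.0
```

Request:
arm_command --moves '[[[0,0,-0.004],[0,0,0],0.02],[[0,0,-0.01],[0,0,0],0.02],[[0,0,-0.018],[0,0,0],0.02],[[0,0,-0.026],[0,0,0],0.02],[[0,0,-0.032],[0,0,0],0.02]]'

```text
time: 12.5
tool_pos: [0.5774, 0.0283, 0.1645]
tool_rot: [3.14, 0.0, 1.68]
contact_force: [0.3, -0.6, -4.4]
opening: 0.0273
grip_force: 60.0
```

Request:
arm_command --moves '[[[0,0,-0.003],[0,0,0],0.02],[[0,0,-0.005],[0,0,0],0.02],[[0,0,-0.005],[0,0,0],0.02],[[0,0,-0.005],[0,0,0],0.02],[[0,0,-0.005],[0,0,0],0.02]]'

```text
time: 13.0
tool_pos: [0.5769, 0.0284, 0.1679]
tool_rot: [-3.141, -0.0, 1.68]
contact_force: [-0.3, -0.0, -4.2]
opening: 0.0275
grip_force: 60.0
```

```bash
python3 -c "
from h import *
b,n=snap('side','s7.png')
s=cv2.resize(b[155:240,235:335],(600,510),interpolation=cv2.INTER_CUBIC)
cv2.imwrite('pics/c7.png',s[:,:,::-1]); go(.5475,.314,.170,1.68)"
```

```text
t 13.05 shift [ 0.2872  0.0018 -0.0021] turn [-0.0006 -0.0002 -0.0002] rows 5.744011252097767 0.004686526265287424
 pos [0.5769 0.0283 0.1679] rot [-3.1410e+00 -2.0000e-04  1.6798e+00] F [ 0.73  0.05 -5.44] open 0.0274 grip 59.97414708137512 q [-0.08  0.49  1.46  0.    1.19 -0.19]
```

View pics/c7.png

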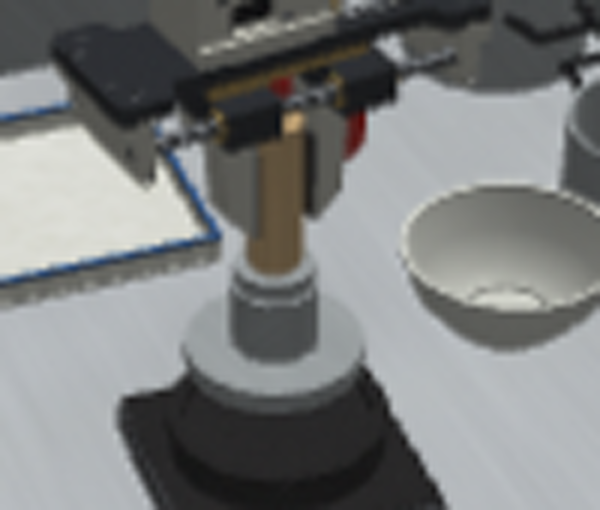

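The tamper hangs from the handle, about 42 mm above its start, with the joint closed. I'll carry it to the tray.

Request:
arm_command --moves '[[[0.012,0,0],[0,0,0],0.02],[[0.036,0,0],[0,0,0],0.02],[[0.066,0,0],[0,0,0],0.02],[[0.1,0.001,0],[0,0,0],0.02],[[0.135,0.001,0],[0,0,0],0.02]]'

```text
time: 13.55
tool_pos: [0.563, 0.1645, 0.1682]
tool_rot: [-3.142, -0.0, 1.679]
contact_force: [0.7, -0.9, -4.2]
opening: 0.0272
grip_force: 60.0
```

Request:
arm_command --moves '[[[0.035,0,0],[0,0,0],0.02],[[0.07,0.001,0],[0,0,0],0.02],[[0.1,0.001,0],[0,0,0],0.02],[[0.125,0.001,0],[0,0,0],0.02],[[0.14,0.001,0],[0,0,0],0.02]]'

```text
time: 14.05
tool_pos: [0.5481, 0.3046, 0.168]
tool_rot: [-3.141, -0.001, 1.682]
contact_force: [0.9, -0.3, -4.9]
opening: 0.0274
grip_force: 60.0
```

Request:
arm_command --moves '[[[0.008,0,0],[0,0,0],0.02],[[0.01,0,0.01],[0,0,0],0.02],[[0.01,0,0.025],[0,0,0],0.02],[[0.01,0,0.04],[0,0,0],0.02],[[0.01,0,0.05],[0,0,0],0.02]]'

```text
time: 14.55
tool_pos: [0.5477, 0.3103, 0.1163]
tool_rot: [-3.139, 0.001, 1.678]
contact_force: [0.2, 0.1, -4.7]
opening: 0.0272
grip_force: 60.0
```

```bash
python3 -c "
from h import *
go(.5475,.314,.0875,1.68)"
```

```text
t 14.55 shift [0.0037 0.0003 0.0288] turn [-0.0023  0.0011 -0.0016] rows 0.5814477253791345 0.02023403457445507
 pos [0.5477 0.3103 0.1163] rot [-3.1393e+00  1.1000e-03  1.6784e+00] F [ 0.25  0.15 -4.73] open 0.0272 grip 59.97429549694061 q [ 0.39  0.63  1.36 -0.    1.15  0.29]
```

Request:
arm_command --moves '[[[0.002,0,0.008],[0,0,0],0.02],[[0.002,0,0.015],[0,0,0],0.02],[[0.002,0,0.02],[0,0,0],0.02],[[0.002,0,0.024],[0,0,0],0.02],[[0.002,0,0.026],[0,0,0],0.02]]'

```text
time: 15.05
tool_pos: [0.5479, 0.3138, 0.0921]
tool_rot: [3.141, -0.0, 1.68]
contact_force: [-0.1, -0.1, -5.3]
opening: 0.0273
grip_force: 60.0
```

Request:
arm_command --moves '[[[0,0,0.001],[0,0,0],0.02],[[0,0,0.002],[0,0,0],0.02],[[0,0,0.003],[0,0,0],0.02],[[0,0,0.003],[0,0,0],0.02],[[0,0,0.003],[0,0,0],0.02]]'

```text
time: 15.55
tool_pos: [0.5479, 0.3139, 0.0894]
tool_rot: [3.141, -0.0, 1.68]
contact_force: [0.4, 0.9, -5.3]
opening: 0.0271
grip_force: 60.0
```

Request:
arm_command --moves '[[[0,0,0.001],[0,0,0],0.02],[[0,0,0.002],[0,0,0],0.02],[[0,0,0.003],[0,0,0],0.02],[[0,0,0.003],[0,0,0],0.02],[[0,0,0.003],[0,0,0],0.02]]'

```text
time: 16.05
tool_pos: [0.5479, 0.3139, 0.0874]
tool_rot: [3.141, -0.0, 1.68]
contact_force: [-3.8, -1.4, 6.7]
opening: 0.0272
grip_force: 60.0
```

Request:
arm_command --moves '[[[0,0,-0.001],[0,0,0],0.02],[[0,0,-0.001],[0,0,0],0.02],[[0,0,-0.001],[0,0,0],0.05],[[0,0,-0.001],[0,0,0],0.07],[[0,0,-0.001],[0,0,0],0.07]]'

```text
time: 16.55
tool_pos: [0.5482, 0.314, 0.0873]
tool_rot: [3.141, -0.0, 1.68]
contact_force: [0.1, 1.3, -0.2]
opening: 0.047
grip_force: 0.0
```

Request:
arm_command --moves '[[[0,0,-0.002],[0,0,0],0.07],[[0,0,-0.03],[0,0,0],0.07],[[0,0,-0.07],[0,0,0],0.07],[[0,0,-0.11],[0,0,0],0.07],[[0,0,-0.14],[0,0,0],0.07]]'

```text
time: 17.05
tool_pos: [0.5484, 0.3141, 0.2303]
tool_rot: [3.138, -0.001, 1.68]
contact_force: [0.1, 1.0, 0.3]
opening: 0.07
grip_force: 0.0
```

```bash
python3 -c "
from h import *
b,n=snap('side','s8.png')
s=cv2.resize(b[110:240,180:320],(560,520),interpolation=cv2.INTER_CUBIC)
cv2.imwrite('pics/c8.png',s[:,:,::-1]); go(.5475,.314,.2,1.68)"
```

```text
t 17.1 shift [-0.0007 -0.003   0.0355] turn [ 0.0108 -0.0033 -0.0001] rows 0.7127845338632456 0.07536824538491725
 pos [0.5501 0.3148 0.2355] rot [ 3.1308 -0.0033  1.6799] F [ 1.49 -0.43  4.1 ] open 0.07 grip 0.0 q [0.4  0.53 1.19 0.   1.4  0.29]
```

View pics/c8.png

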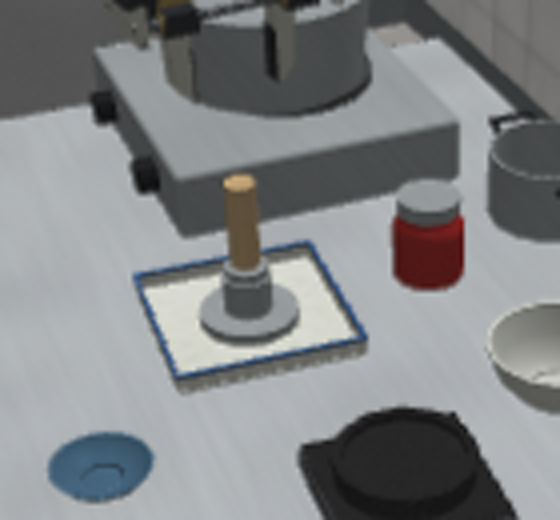

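The tamper stands upright in the middle of the tray at about (248,310), released, with the collar on the rim and the gripper clear above it.

```bash
python3 -c "
from cell import robot
print(robot.hand_in())"
```

```text
the job is handed in; nothing more can be done
None
```

The handle was pressed home at about 27 N, and the tamper was lifted by its handle alone, stood upright in the white tray and released; the job is handed in, but no verdict was returned.

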